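Flip the refill caddy's marker to its tick face

ROBOT

A 6-joint arm with a two-finger parallel gripper is mounted at the origin on the work surface. World frame = base frame: x ahead of the robot, y to its left, z up, the work surface at z = 0. Lengths are in m, angles in rad, forces in N, time in s.
With the tool pointing down it reaches from about 0.35 to 0.975 m from the base axis. Payload 4.9 kg.
Tool frame: the origin (TCP) lies at the very end of the fingers, on their centre line; the grasp point (between the pads) lies 19 mm behind it (manip.grasp_offset is the distance from the TCP to the grasp point, in m); z points along the fingers, y is the line along which they close (so a half turn about z gives the same grasp; the last joint's range is limited). The gripper opens to 85 mm and grips with 20 to 120 N. Pads are 22 mm wide; open, the fingers measure 114 mm over their backs; the gripper's body (76 mm by 85 mm) begins 54 mm behind the grasp point. The pads swing forward as they close: fully open they stand 13 mm farther back than shut.
Start: joints at [1.198, 0.053, 1.613, -0, 1.476, -0.119], TCP at [0.157, 0.605, 0.231] pointing down, gripper open.
Joint ranges: [-3.01, 3.01], [-1.01, 2.22], [0.06, 2.58], [-1.02, 4.17], [0.09, 2.62], [-3.14, 3.14]. Speed limits (rad/s): [2.57, 2.57, 3.14, 3.14, 3.14, 3.14].

INTERFACE

Orientations are given as a unit quaternion [w, x, y, z].
In Python, from plant import manip, eyes, job_done, models gives the robot as it stands.
- The arm moves only by the tool servo_tool, never from a script. Its argument "motion" is one flat list of numbers, 5 for each row, row after row: the opening, from -1 (shut) to 1 (fully open), then the shift along the tool's x, y, z normalised to -1 to 1, where 1 is 120 mm, then the turn about the tool's z normalised to -1 to 1, where 1 is 45 degrees. A call has 1 to 5 rows; each row is the pose to reach, as a shift and turn from the pose commanded when the call began, along the tool's axes at that moment; what a row does not reach only later rows make up. A row lasts 1/8 s, in which the tool goes at most 62.5 mm and 10.7 degrees, less where a joint would pass 70% of its speed; a pose out of reach is approached as far as the arm can. A call with a number of a shift or a turn outside -1 to 1 is refused whole. A call with a gripper value outside its range is refused whole. The fingers move at their own pace and stop on an object; the grip force is fixed at half the most. Time passes only in rows, so rows that repeat a pose let the fingers close. It gives the time, the measured TCP pose, the force, the opening and the grip force at its end, in the units of the state.
- manip.state(): the state, without advancing time (a new reading comes with each control period).
- eyes.grab_frame(name): name is "side" or "top" or "wrist"; returns (picture, depth): 400x640x3 uint8, red, green, blue; 400x640 float32, m along the optical axis (not along the pixel's ray), 0 where there is no reading.
- eyes.camera_params(name): a dict with "fov_y" (degrees; the focal length in pixels is half the picture's height over the tangent of half this angle, whatever the lens; pixels are square), "cx", "cy" (the principal point, pixels), "pose" (4x4, takes a point from camera to world coordinates); the wrist camera has in their place "T_tool_cam" (4x4, takes a point from camera to tool coordinates, whose origin is the TCP and whose axes are the flange's). Camera axes: x right, y up, looking along -z (the intrinsics and any distortion apply to the point x, -y, -z); pixel columns grow to the right and rows downward; lengths in m; the calibration is good to about 2 mm. A picture is of the moment at which its call begins: read the wrist's pose just before it. camera_params takes no time and is no camera call.
- job_done(): hands the job in; it is judged then, once.
Trained networks look in the newest picture that a camera, given by its name, has taken for a name from the list of things; names that differ only in an ending like _2 or _b are one class to them, and where a whole thing is asked for, a point or a joint stands for the part that bears it (a point fixed in the world has none). Each returns a list of dicts, best first, with "p" (0 to 1); they miss things now and then, are a little off and sometimes report something else, mostly with a low value. They report only what shows in the picture. A call takes as long as a camera call. They do not tell look-alikes from the thing itself.
- models.regions_of(camera, label): "mask" (400x640 bool, what is visible of it) and "pixel" ([column, row] in pixels, amid what is visible of it).
The state is a dict: "time": time; "joint_pos": joint angles; "joint_vel": joint speeds; "joint_efforts": joint torques, N m; "tool_pos": TCP position; "tool_rot": TCP orientation; "contact_force": force on the tool from outside, world axes, zero at the start; "ft_torque": the same for the moment, N m; "gripper_width": opening from 0.0 (shut) to 1.0 (fully open); "grasp_force": force on a finger pad.
Only numpy, scipy, OpenCV 4.12 (cv2) and the standard library are available. Lean on these libraries where they do the work, as an engineer would, in place of code of your own. Each camera call takes 0.05 s, during which the arm holds its last target. There are 200 camera calls.

TASK

The soap caddy in the vanity has just been restocked: with a fingertip, flip the hinged marker on its sloping front over its pivot, from the ring face to the tick face, until it lies flat against the lower half of its backboard. Push it gently, without pinching it, lifting the caddy or shoving the caddy out of place, and leave the lazy susan and the things on it alone.

Things in the scene. Friction and masses are not known exactly. Their poses are not given: they have to be found in the camera images.
- caddy: Loose grey plastic refill caddy, 170 mm deep (x), 160 wide (y), about 1.5 kg, standing on the white shelf (height 0). Origin: centre of its underside; z up; its front, with the marker, looks along its own -x. Behind the marker's board it is open and holds soap cartons up to 60 mm high; side and rear walls 68 mm high.
- board_top (a point): Middle of the upper end of the flat grey backboard in the caddy's front half (x -12, z 118 mm in the caddy's frame). The board, 116 mm long, 84 wide, 5 thick, slopes 50 degrees from level, down to its lower front end at x -87, z 29 mm. The marker is hinged across its middle. Axes as the caddy's.
- hinge (a point): Midpoint of the marker's hinge line, which runs along the caddy's y, at x -55, y 0, z 78 mm of the caddy's frame (5 mm out from the backboard's face). Axes as the caddy's.
- marker (a joint): Angle of the leaf about the hinge, rad. 0: on the board's upper half, ring face showing, pointing up and back 50 deg above the caddy's +x. Grows as it swings up and forward: 0.70 straight up, 2.27 level to the front (-x), 3.14 (stop) flat on the lower half, tick showing. Starts at 0 to 0.2. Stiff hinge (0.035 N m, 0.5 N at the tab): the leaf stays where it is left.
- tab (a point): Middle of the leaf's finger tab, 70 mm from the hinge line; moves with the leaf; axes as the caddy's at joint 0. Leaf: white plate 4 mm thick, 62 wide out to 60 mm from the hinge, then a tab 40 wide out to 80 mm. With the leaf up the tab stands 22 mm past the board's end, so a finger can reach behind it. Raised dark ring on one face, tick on the other, 2 mm high.
- tray (a joint): Turn of the lazy susan's tray, rad; 0 at the start. It turns freely, and should not be turned.
- susan: Fixed foot of the lazy susan; origin on the shelf under the tray's axis. The round white tray has radius 140 mm, floor at height 16 mm, rim at 31 mm. It stands to one side of the caddy, left or right.
- pump: Loose white pump dispenser with chrome pump, radius 31 mm, 154 mm tall, spout 42 mm out from its axis, on the tray; origin at the centre of its underside.
- tumbler: Loose glass tumbler, rim radius 36 mm, 95 mm tall, on the tray; origin at the centre of its underside.
- stopper: Loose chrome drain stopper, radius 33 mm, 45 mm tall with its knob, on the tray; origin at the centre of its underside.
- brush_holder: Loose empty teal plastic toilet brush holder, radius 46 mm, 140 mm tall, on the tray; origin at the centre of its underside.
Mind the look-alikes: they are no part of the job. Of the things that look like the caddy, the middle-sized one is meant.

How it is judged:
By the outcome, as a careful person would: the job done as asked, in the order asked, and still so for the second after the job is handed in, with the robot touching nothing.
It also fails if it takes over 48 s, if anything falls off the work surface, if the arm or the gripper's body presses on something with over 40 N, if the wrist force passes 120 N, or if a joint passes its speed limit or range.

## Working session

There is one attempt and no reset: what is moved stays moved. The work goes in short steps, Python scripts to look and compute and a tool call to move; the robot and the scene stay as the last step left them, time stands still between calls to the robot, and variables do not carry over. Pictures are saved under pics/ and viewed, at most 10 in all, crops included, and the job is handed in when it is done.

Besides the shell and the picture viewer there is one more tool, called after "Call:" in YAML: its name, and indented under it one key for each argument. servo_tool: Moves the arm, as the interface text tells. Its arguments: {"type":"object","properties":{"motion":{"type":"array","items":{"type":"number","minimum":-1,"maximum":1}}},"required":["motion"]}

```bash
mkdir -p pics; cat > h.py <<'E'
import numpy as np, cv2
from plant import manip, eyes, models
from scipy.spatial.transform import Rotation as R
def grab(n):
    st=manip.state(); p,d=eyes.grab_frame(n); c=eyes.camera_params(n)
    if n=='wrist':
        q=st['tool_rot']; T=np.eye(4); T[:3,:3]=R.from_quat([q[1],q[2],q[3],q[0]]).as_matrix(); T[:3,3]=st['tool_pos']
        c['pose']=T@np.array(c['T_tool_cam'])
    return p,d,c
def cloud(d,c):
    f=200/np.tan(np.radians(c['fov_y'])/2); v,u=np.mgrid[:400,:640]
    P=np.stack([(u-c['cx'])/f*d,-(v-c['cy'])/f*d,-d,np.ones_like(d)],-1)@np.array(c['pose']).T
    return P[...,:3]
E
python3 - <<'E'
from h import *
ims=[]
for n in ['side','top','wrist']:
    p,d,c=grab(n); cv2.imwrite(f'pics/{n}.png',p[...,::-1]); P=cloud(d,c)
    print(n,{k:v for k,v in c.items() if k not in('pose',)}, np.round(np.array(c['pose']),3).tolist())
    for l in ['caddy','marker','board_top','susan','pump']:
        for r in models.regions_of(n,l):
            m=r['mask']&(d>0)
            if r['p']>.2 and m.any(): print(n,l,round(r['p'],2),np.round(r['pixel']),m.sum(),np.round(np.median(P[m],0),3),np.round(np.percentile(P[m],2,axis=0),3),np.round(np.percentile(P[m],98,axis=0),3))
print(manip.state())
E
```

```text
side {'fov_y': 48.96186371083556, 'cx': 321.20518566902877, 'cy': 196.68963136273962} [[0.998, 0.034, -0.043, 0.467], [-0.055, 0.606, -0.794, -0.787], [-0.001, 0.795, 0.607, 0.768], [0.0, 0.0, 0.0, 1.0]]
side caddy 0.9 [374. 148.] 1394 [0.688 0.397 0.042] [0.627 0.352 0.005] [0.759 0.484 0.099]
side caddy 0.81 [358. 197.] 3320 [0.616 0.138 0.055] [0.523 0.063 0.004] [0.715 0.239 0.119]
side caddy 0.64 [250. 178.] 5278 [0.313 0.228 0.073] [0.198 0.162 0.009] [0.42  0.377 0.159]
side marker 0.75 [409. 298.] 637 [ 0.674 -0.196  0.039] [ 0.647 -0.22   0.016] [ 0.706 -0.164  0.06 ]
side marker 0.73 [370. 139.] 232 [0.697 0.397 0.081] [0.677 0.378 0.061] [0.719 0.419 0.105]
side marker 0.65 [345. 172.] 190 [0.591 0.167 0.111] [0.565 0.142 0.   ] [0.617 0.355 0.142]
side marker 0.52 [226. 148.] 264 [0.265 0.259 0.146] [0.232 0.232 0.109] [0.301 0.309 0.187]
side board_top 0.89 [376. 150.] 1416 [0.69  0.397 0.042] [0.629 0.353 0.005] [0.76  0.485 0.101]
side board_top 0.63 [247. 180.] 5306 [0.312 0.227 0.072] [0.198 0.162 0.008] [0.42  0.377 0.159]
side board_top 0.61 [384. 316.] 5874 [ 0.63
[... 2466 characters left out ...]
.9, 'joint_pos': array([ 1.19804753e+00,  5.26246022e-02,  1.61288685e+00,  2.99154838e-06,
        1.47602294e+00, -1.19007040e-01]), 'joint_vel': array([-0.00013532,  0.00056897,  0.00201058,  0.00109296,  0.00217861,
       -0.00057757]), 'joint_efforts': array([ 7.76432989e-04, -3.93695855e+01, -3.70462382e+01, -4.83545364e-05,
        7.59445938e-04,  1.77481837e-05]), 'tool_pos': array([0.15688839, 0.60496892, 0.23135823]), 'tool_rot': array([5.64580750e-06, 1.26530936e-01, 9.91962661e-01, 2.86148030e-05]), 'contact_force': array([ 0.30343231, -0.56103435, -0.29338373]), 'ft_torque': array([-0.05537192,  0.02258695, -0.00703538]), 'grasp_force': 0.0, 'gripper_width': 1.001094003053035}
```

View top.

```bash
python3 - <<'E'
from h import *
t=cv2.imread('pics/top.png'); s=cv2.imread('pics/side.png')
a=cv2.resize(t[110:240,200:360],(640,520),interpolation=cv2.INTER_CUBIC)
cv2.imwrite('pics/topcrop.png',a)
p,d,c=grab('top');P=cloud(d,c); r=[x for x in models.regions_of('top','board_top') if abs(x['pixel'][0]-285)<15][0]
m=r['mask']&(d>0);Q=P[m]
# walls: z 60-72
for lo,hi in [(.06,.072),(.005,.3)]:
    q=Q[(Q[:,2]>lo)&(Q[:,2]<hi)]; print(len(q),cv2.minAreaRect((q[:,:2]*1000).astype(np.float32)))
for mm in models.regions_of('top','marker'):
    if abs(mm['pixel'][0]-277)<15:
        k=cv2.erode(mm['mask'].astype(np.uint8),np.ones((3,3)))>0
        q=P[k&(d>0)]; ce=np.median(q,0); q=q[np.linalg.norm(q-ce,axis=1)<.06]
        ce=q.mean(0);u,S,v=np.linalg.svd(q-ce); n=v[2]*np.sign(v[2][2]); print('marker',ce,n,'tilt',np.degrees(np.arccos(n[2])),'yaw',np.degrees(np.arctan2(n[1],n[0])),S/np.sqrt(len(q)), 'top', q[np.argsort(q[:,2])[-8:]])
        print(np.round(v,2))
E
```

```text
834 ((629.2023315429688, 156.5354461669922), (160.5252685546875, 151.15158081054688), 68.0462417602539)
4853 ((619.1947021484375, 160.60818481445312), (160.52755737304688, 172.73989868164062), 67.99651336669922)
marker [0.58933182 0.17272267 0.1089981 ] [-0.74391193  0.29587696  0.59920937] tilt 53.18670609090479 yaw 158.3107423402706 [0.02154978 0.01531077 0.00122848] top [[0.60569263 0.15105921 0.14050176]
 [0.61004916 0.15769884 0.14089465]
 [0.61447994 0.16876986 0.14095849]
 [0.61668334 0.17540702 0.14102107]
 [0.61206681 0.16424376 0.14158199]
 [0.60755812 0.15753867 0.14172364]
 [0.61401135 0.17075298 0.14251673]
 [0.60715386 0.15518489 0.14319743]]
[[-0.55  0.24 -0.8 ]
 [-0.38 -0.93 -0.01]
 [-0.74  0.3   0.6 ]]
marker [0.60847794 0.146893   0.06725812] [ 0.26036627 -0.26532657  0.92833788] tilt 21.82281461012754 yaw -45.540611471800084 [0.03692957 0.02598021 0.01499463] top [[0.5906336  0.17172259 0.11093427]
 [0.59285655 0.17401066 0.11123477]
 [0.59513202 0.17632651 0.11133531]
 [0.59070343 0.14009329 0.11154751]
 [0.59297705 0.13787707 0.11176053]
 [0.58589645 0.15344559 0.11191102]
 [0.59041633 0.16708633 0.11191788]
 [0.60340792 0.14676856 0.1158214 ]]
[[-0.87  0.34  0.34]
 [ 0.41  0.9   0.14]
 [-0.26  0.27 -0.93]]
```

View pics/top.png

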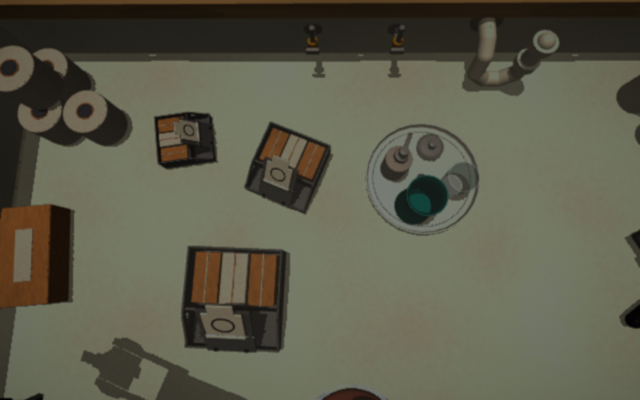

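View pics/topcrop.png

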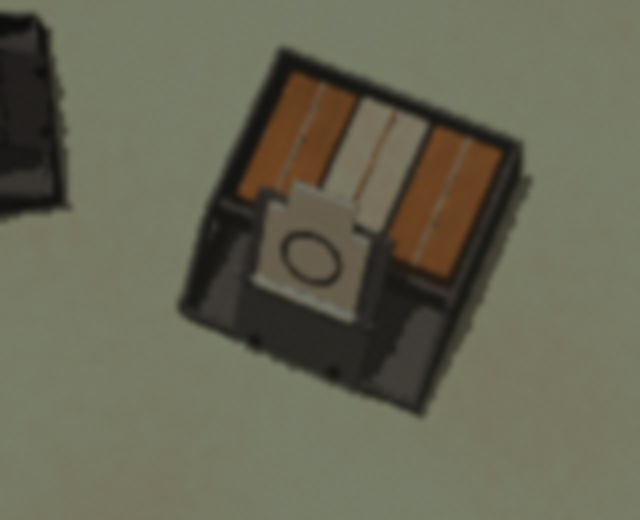

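View pics/side.png

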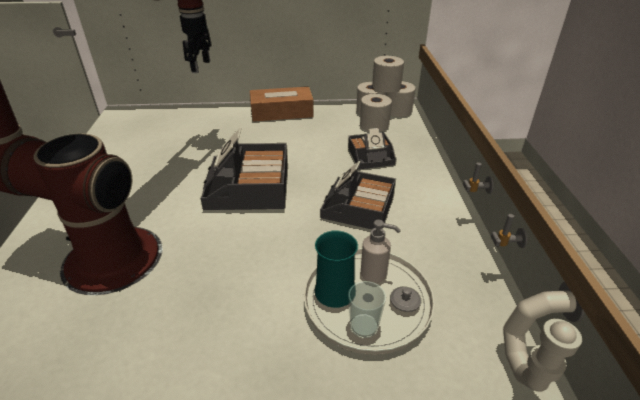

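The candidates in the top view are the small caddy at (185,138), the middle one at (285,168) and the large one at (235,298). I choose the middle one. It measures about 160 x 172 mm, its yaw is -22°, and the crop confirms it with the ring showing. Now I move above the space behind its tab.

Call:
servo_tool:
  motion: [-1, -0.98, -0.53, -0.2, 0, -1, -0.98, -0.53, -0.2, 0, -1, -0.98, -0.53, -0.2, 0]

```text
time: 1.42
tool_pos: [0.2572, 0.5124, 0.2566]
tool_rot: [0.001, 0.128, 0.992, 0.001]
contact_force: [0.2, 0.0, 0.3]
gripper_width: 0.382
grasp_force: 0.0
```

Call:
servo_tool:
  motion: [-1, -0.98, -0.53, 0, 0, -1, -0.98, -0.53, 0, 0, -1, -0.98, -0.53, 0, 0]

```text
time: 1.8
tool_pos: [0.3544, 0.4211, 0.2551]
tool_rot: [-0.0, 0.129, 0.992, -0.0]
contact_force: [-0.4, 0.5, 0.6]
gripper_width: 0.002
grasp_force: 0.0
```

Call:
servo_tool:
  motion: [-1, -0.98, -0.53, 0, 0, -1, -0.98, -0.53, 0, 0, -1, -0.98, -0.53, 0, 0]

```text
time: 2.17
tool_pos: [0.4519, 0.3306, 0.2551]
tool_rot: [-0.0, 0.128, 0.992, 0.0]
contact_force: [-0.5, 0.4, -0.7]
gripper_width: 0.002
grasp_force: 0.0
```

Call:
servo_tool:
  motion: [-1, -0.98, -0.53, 0, 0, -1, -0.98, -0.53, 0, 0, -1, -0.98, -0.53, 0, 0]

```text
time: 2.55
tool_pos: [0.5495, 0.2401, 0.2549]
tool_rot: [-0.0, 0.128, 0.992, 0.0]
contact_force: [-0.2, 0.5, -0.1]
gripper_width: -0.002
grasp_force: 0.0
```

Call:
servo_tool:
  motion: [-1, -0.98, -0.53, 0, 0.167, -1, -0.98, -0.53, 0, 0.167, -1, -0.98, -0.53, 0, 0.167, -1, -0.98, -0.53, 0, 0.167]

```text
time: 3.05
tool_pos: [0.6456, 0.1512, 0.2548]
tool_rot: [-0.001, 0.191, 0.982, 0.0]
contact_force: [-0.7, 0.6, -0.1]
gripper_width: -0.003
grasp_force: 0.0
```

```bash
python3 - <<'E'
from h import *
st=manip.state(); print(st['tool_pos'])
a=np.radians(-22); ex=np.array([np.cos(a),np.sin(a),0]); ey=np.array([-np.sin(a),np.cos(a),0]); O=np.array([.6192,.1606,0])
loc=lambda P: np.stack([(P-O)@ex,(P-O)@ey,P[...,2]],-1)
print('tcp',loc(st['tool_pos']))
p,d,c=grab('wrist'); P=loc(cloud(d,c)); cv2.imwrite('pics/w2.png',p[...,::-1])
for r in models.regions_of('wrist','marker'):
    m=cv2.erode(r['mask'].astype(np.uint8),np.ones((5,5)))>0; q=P[m&(d>0)]
    if len(q)<50: continue
    ce=q.mean(0);u,S,v=np.linalg.svd(q-ce,full_matrices=False);n=v[2]*np.sign(v[2][2])
    print(r['p'],r['pixel'],ce,n,np.percentile(q,[1,99],axis=0).round(3).tolist())
p,d,c=grab('side'); P=loc(cloud(d,c))
# finger points near tcp
t=loc(st['tool_pos']); 
for z in (.258,.265,.28,.3):
    m=(d>0)&(abs(P[...,0]-t[0])<.06)&(abs(P[...,1]-t[1])<.06)&(abs(P[...,2]-z)<.005)
    print(z,m.sum(),P[m].min(0) if m.any() else '',P[m].max(0) if m.any() else '')
m=(d>0)&(abs(P[...,0]-t[0])<.06)&(abs(P[...,1]-t[1])<.06)&(P[...,2]>.2);print(P[m][:,2].min())
cv2.imwrite('pics/s2.png',p[...,::-1])
E
```

```text
[0.64562332 0.15117581 0.25482447]
tcp [0.02802964 0.00116039 0.25482447]
0.93 [573.5, 126.3] [-0.01515001  0.24941491  0.08350003] [ 0.39554223 -0.6527681   0.64609609] [[-0.035, 0.225, 0.062], [0.009, 0.27, 0.106]]
0.86 [311.8, 112.5] [-0.03071762  0.00033001  0.11078074] [-7.96380941e-01  7.00894811e-04  6.04794929e-01] [[-0.055, -0.028, 0.08], [-0.007, 0.029, 0.142]]
0.47 [86.4, 242.1] [ 0.09403651 -0.2249476   0.10729476] [-0.48047573  0.84575483  0.23203844] [[0.072, -0.251, 0.026], [0.135, -0.208, 0.17]]
0.258 19 [ 0.01617483 -0.0091063   0.25549334] [0.03732547 0.00293706 0.26279223]
0.265 33 [ 0.01616481 -0.01387717  0.26011981] [0.03748022 0.00332351 0.26925921]
0.28 36 [ 0.01539837 -0.01259949  0.27523293] [0.03752521 0.01016671 0.28491104]
0.3 21 [ 0.01479767 -0.03014933  0.29589415] [0.03979936 0.03044211 0.30484844]
0.2554933432343347
```

View pics/w2.png

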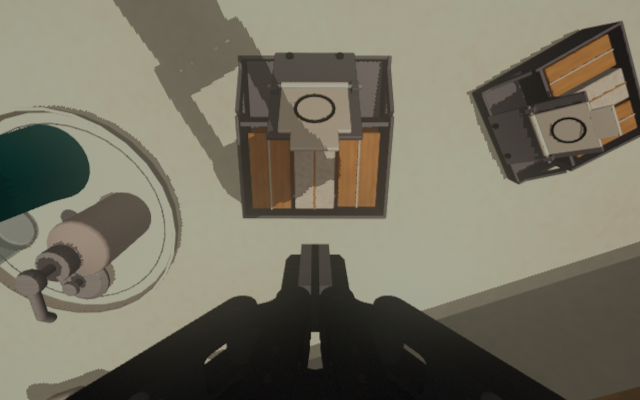

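The wrist picture shows the marker with its ring at (315,110), and the closed fingertip at (315,255) lined up behind it. Next I descend behind the tab, above the cartons.

Call:
servo_tool:
  motion: [-1, 0, 0, 0.4, 0, -1, 0, 0, 0.7, 0, -1, 0, 0, 0.9, 0, -1, 0, 0, 1, 0, -1, 0, 0, 1, 0]

```text
time: 3.82
tool_pos: [0.6455, 0.1503, 0.1349]
tool_rot: [-0.001, 0.191, 0.982, -0.0]
contact_force: [-1.2, -0.6, 0.8]
gripper_width: -0.003
grasp_force: 0.0
```

Call:
servo_tool:
  motion: [-1, 0.06, 0, 0.04, 0, -1, 0.12, 0, 0.04, 0, -1, 0.18, 0, 0.04, 0, -1, 0.24, 0, 0.04, 0, -1, 0.3, 0, 0.04, 0]

```text
time: 4.45
tool_pos: [0.6128, 0.1632, 0.1312]
tool_rot: [0.001, 0.191, 0.982, 0.0]
contact_force: [0.7, -0.8, 1.8]
gripper_width: 0.003
grasp_force: 0.5
```

Call:
servo_tool:
  motion: [-1, 0.06, 0, 0, 0, -1, 0.12, 0, 0, 0, -1, 0.18, 0, 0, 0, -1, 0.24, 0, 0, 0, -1, 0.3, 0, 0, 0]

```text
time: 5.08
tool_pos: [0.579, 0.1767, 0.1305]
tool_rot: [-0.0, 0.191, 0.982, -0.0]
contact_force: [0.7, -0.4, -0.7]
gripper_width: -0.002
grasp_force: 0.3
```

Call:
servo_tool:
  motion: [-1, 0.07, 0, 0, 0, -1, 0.14, 0, 0, 0, -1, 0.2, 0, 0.01, 0, -1, 0.26, 0, 0.04, 0, -1, 0.31, 0, 0.083, 0]

```text
time: 5.7
tool_pos: [0.5446, 0.1908, 0.1204]
tool_rot: [0.0, 0.191, 0.982, 0.0]
contact_force: [0.9, 0.7, 0.1]
gripper_width: -0.002
grasp_force: 0.3
```

```bash
python3 - <<'E'
from h import *
p,d,c=grab('side'); a=cv2.resize(p[120:240,270:430,::-1],(640,480)); 
q,d,c=grab('top'); b=cv2.resize(q[110:240,200:360,::-1],(640,520))
cv2.imwrite('pics/c3.png',cv2.resize(np.vstack([a,b]),(384,600)))
E
```

```text
(no output)
```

View pics/c3.png

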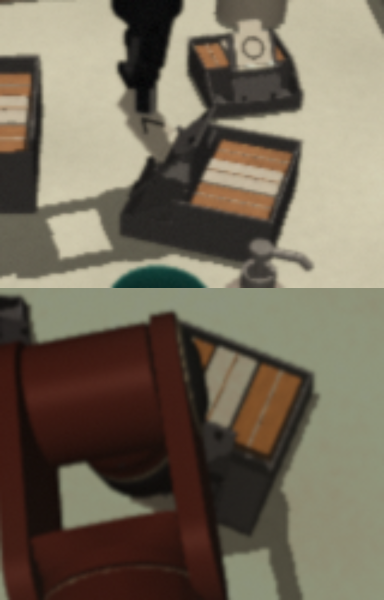

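The picture shows the leaf swung forward under the fingertip at (150,115), with its tick face visible and the caddy still in place. I continue over and down.

Call:
servo_tool:
  motion: [-1, 0.045, 0, 0.06, 0, -1, 0.085, 0, 0.12, 0, -1, 0.115, 0, 0.18, 0, -1, 0.14, 0, 0.25, 0, -1, 0.155, 0, 0.32, 0]

```text
time: 6.42
tool_pos: [0.5276, 0.1975, 0.0815]
tool_rot: [-0.0, 0.191, 0.982, -0.0]
contact_force: [0.9, -0.1, -0.2]
gripper_width: 0.002
grasp_force: 0.2
```

Call:
servo_tool:
  motion: [-1, 0, 0, 0.05, 0, -1, 0, 0, 0.1, 0, -1, 0, 0, 0.15, 0, -1, 0, 0, 0.2, 0, -1, 0, 0, 0.24, 0]

```text
time: 7.05
tool_pos: [0.5277, 0.1975, 0.0529]
tool_rot: [-0.0, 0.191, 0.982, -0.0]
contact_force: [0.2, 0.4, 0.5]
gripper_width: 0.002
grasp_force: 0.3
```

Call:
servo_tool:
  motion: [-1, 0, 0, 0.025, 0, -1, 0, 0, 0.05, 0, -1, 0, 0, 0.05, 0]

```text
time: 7.42
tool_pos: [0.5275, 0.1975, 0.047]
tool_rot: [-0.0, 0.191, 0.982, -0.0]
contact_force: [-0.2, 0.1, -0.0]
gripper_width: 0.003
grasp_force: 0.0
```

Call:
servo_tool:
  motion: [-1, 0, 0, 0.01, 0, -1, 0, 0, 0.02, 0, -1, 0, 0, 0.02, 0]

```text
time: 7.8
tool_pos: [0.5277, 0.1975, 0.0449]
tool_rot: [-0.0, 0.191, 0.982, -0.0]
contact_force: [0.0, 0.2, -0.6]
gripper_width: -0.002
grasp_force: 0.0
```

Call:
servo_tool:
  motion: [-1, 0, 0, 0.015, 0, -1, 0, 0, 0.015, 0]

```text
time: 8.05
tool_pos: [0.5276, 0.1975, 0.0429]
tool_rot: [-0.0, 0.191, 0.982, -0.0]
contact_force: [-0.1, -0.4, -0.2]
gripper_width: -0.002
grasp_force: 0.0
```

Call:
servo_tool:
  motion: [-1, 0, 0, 0.015, 0, -1, 0, 0, 0.015, 0]

```text
time: 8.3
tool_pos: [0.5276, 0.1975, 0.0411]
tool_rot: [-0.0, 0.191, 0.982, -0.0]
contact_force: [-1.2, -0.1, 0.8]
gripper_width: -0.003
grasp_force: 0.0
```

Call:
servo_tool:
  motion: [-1, 0, 0, 0.012, 0, -1, 0, 0, 0.012, 0]

```text
time: 8.55
tool_pos: [0.5277, 0.1975, 0.0397]
tool_rot: [-0.0, 0.191, 0.982, -0.0]
contact_force: [0.3, -0.1, 0.7]
gripper_width: -0.002
grasp_force: 0.0
```

Call:
servo_tool:
  motion: [-1, 0, 0, 0.012, 0, -1, 0, 0, 0.012, 0]

```text
time: 8.8
tool_pos: [0.5277, 0.1975, 0.0383]
tool_rot: [-0.0, 0.191, 0.982, -0.0]
contact_force: [-0.0, -0.8, -0.2]
gripper_width: 0.0
grasp_force: 0.0
```

```bash
cat > chk.py <<'E'
from h import *
import sys
a=np.radians(-22); ex=np.array([np.cos(a),np.sin(a),0]); ey=np.array([-np.sin(a),np.cos(a),0]); O=np.array([.6192,.1606,0])
loc=lambda P: np.stack([(P-O)@ex,(P-O)@ey,P[...,2]],-1)
print('tcp',loc(manip.state()['tool_pos']))
for cam in sys.argv[2:]:
    p,d,c=grab(cam); P=loc(cloud(d,c))
    cv2.imwrite(f'pics/{sys.argv[1]}_{cam}.png',p[...,::-1])
    for r in models.regions_of(cam,'marker'):
        m=cv2.erode(r['mask'].astype(np.uint8),np.ones((3,3)))>0; q=P[m&(d>0)]
        if len(q)<15 or np.hypot(*np.median(q,0)[:2])>.15: continue
        ce=q.mean(0);u,S,v=np.linalg.svd(q-ce,full_matrices=False);n=v[2]*np.sign(v[2][2])
        print(cam,round(r['p'],2),r['pixel'],ce.round(4),n.round(3),np.percentile(q,[1,99],axis=0).round(3).tolist())
    m=(d>0)&(abs(P[...,1])<.03)&(P[...,0]<-.05)&(P[...,0]>-.13)&(P[...,2]>.005)&(P[...,2]<.1)
    q=P[m]; 
    for x in np.arange(-.115,-.05,.01):
        k=abs(q[:,0]-x)<.005
        if k.any(): print(cam,round(x,3),k.sum(),'z med/max',np.median(q[k,2]).round(4),q[k,2].max().round(4))
E
python3 chk.py c4 wrist side
```

```text
tcp [-9.86550284e-02 -8.29599566e-05  3.83026527e-02]
wrist 0.61 [329.0, 253.6] [-0.0916  0.0015  0.0355] [-0.758  0.002  0.652] [[-0.106, -0.029, 0.019], [-0.063, 0.03, 0.068]]
wrist -0.115 3023 z med/max 0.0898 0.1
wrist -0.105 6972 z med/max 0.0752 0.1
wrist -0.095 3048 z med/max 0.0869 0.1
wrist -0.085 1898 z med/max 0.0425 0.1
wrist -0.075 55 z med/max 0.0597 0.0619
wrist -0.065 354 z med/max 0.0659 0.0713
side 0.6 [335.7, 185.2] [-0.0679 -0.0035  0.0662] [-0.767  0.01   0.641] [[-0.095, -0.022, 0.035], [-0.053, 0.02, 0.084]]
side -0.105 39 z med/max 0.0527 0.09
side -0.095 61 z med/max 0.0512 0.0959
side -0.085 93 z med/max 0.0487 0.1
side -0.075 81 z med/max 0.0099 0.0643
side -0.065 68 z med/max 0.0102 0.0751
side -0.055 75 z med/max 0.0771 0.0841
```

View pics/c4_wrist.png

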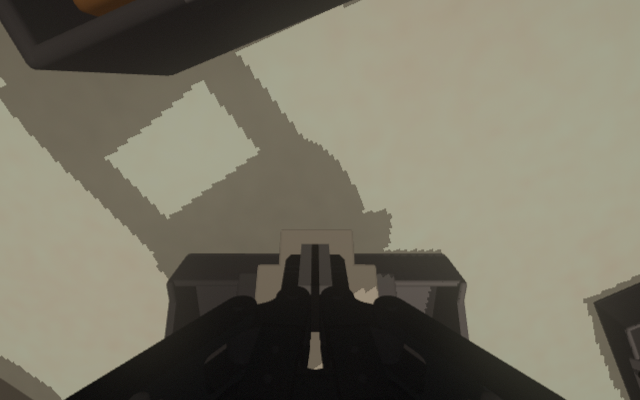

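The wrist view shows the leaf hanging down and forward under the fingers, with its tab at (316,240). Its slope is about 49° of 50°, so I nudge on until there is a light contact force.

Call:
servo_tool:
  motion: [-1, 0, 0, 0.01, 0, -1, 0, 0, 0.01, 0]

```text
time: 9.25
tool_pos: [0.5278, 0.1976, 0.0374]
tool_rot: [0.0, 0.191, 0.982, 0.0]
contact_force: [-0.9, -0.0, 0.7]
gripper_width: 0.001
grasp_force: 0.4
```

Call:
servo_tool:
  motion: [-1, 0, 0, 0.01, 0, -1, 0, 0, 0.01, 0]

```text
time: 9.5
tool_pos: [0.528, 0.1976, 0.0371]
tool_rot: [0.0, 0.191, 0.982, -0.0]
contact_force: [-2.1, -0.6, 6.2]
gripper_width: -0.001
grasp_force: 3.0
```

A firm stop at about 6 N means it is flat. I back off forward and up, then check.

Call:
servo_tool:
  motion: [-1, 0.1, 0, -0.05, 0, -1, 0.3, 0, -0.2, 0, -1, 0.5, 0, -0.5, 0, -1, 0.7, 0, -1, 0, -1, 0.7, 0, -1, 0]

```text
time: 10.12
tool_pos: [0.4514, 0.2308, 0.1617]
tool_rot: [0.004, 0.19, 0.982, 0.003]
contact_force: [0.3, -0.0, 0.1]
gripper_width: -0.001
grasp_force: 0.0
```

Call:
servo_tool:
  motion: [-1, -0.5, 0, -0.5, 0, -1, -1, 0, -0.8, 0, -1, -1, 0, -0.8, 0, -1, -1, 0, -0.8, 0]

```text
time: 10.62
tool_pos: [0.5624, 0.1834, 0.2525]
tool_rot: [0.0, 0.192, 0.981, 0.0]
contact_force: [0.5, 0.4, -0.9]
gripper_width: 0.003
grasp_force: 0.0
```

Call:
servo_tool:
  motion: [-1, -0.5, 0, 0, 0, -1, -0.5, 0, 0, 0, -1, -0.5, 0, 0, 0]

```text
time: 11.0
tool_pos: [0.6152, 0.1619, 0.2502]
tool_rot: [-0.002, 0.191, 0.982, -0.0]
contact_force: [0.5, -0.4, 0.6]
gripper_width: 0.003
grasp_force: 0.0
```

```bash
python3 chk.py c5 wrist side
```

```text
tcp [-0.00419799 -0.00027185  0.25015189]
wrist 0.55 [314.2, 101.6] [-0.0743  0.0004  0.0556] [-0.77   0.     0.638] [[-0.103, -0.029, 0.02], [-0.051, 0.03, 0.082]]
wrist -0.105 202 z med/max 0.0216 0.0259
wrist -0.095 434 z med/max 0.0319 0.0384
wrist -0.085 579 z med/max 0.0428 0.0522
wrist -0.075 652 z med/max 0.0549 0.063
wrist -0.065 670 z med/max 0.0663 0.0736
wrist -0.055 745 z med/max 0.08 0.0835
side 0.69 [333.2, 186.8] [-0.0711 -0.0054  0.062 ] [-0.767  0.005  0.642] [[-0.097, -0.028, 0.031], [-0.051, 0.02, 0.085]]
side -0.105 12 z med/max 0.0223 0.0271
side -0.095 19 z med/max 0.0339 0.0379
side -0.085 48 z med/max 0.0401 0.0512
side -0.075 79 z med/max 0.0102 0.0656
side -0.065 70 z med/max 0.0318 0.0759
side -0.055 78 z med/max 0.0784 0.0845
```

View pics/c5_wrist.png

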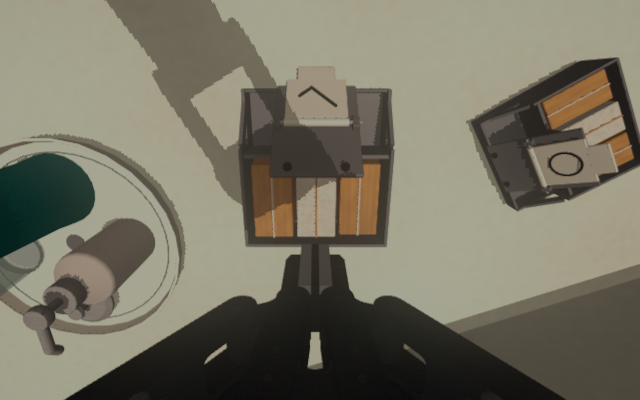

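The picture shows the tick face at (317,98). The leaf lies flat on the lower half at about 50°, and the caddy has not moved.

```bash
python3 -c "from plant import job_done; print(job_done())"
```

```text
the job is handed in; nothing more can be done
None
```

I flipped the middle caddy's marker to the tick face, and it lies flat on the lower half of its board. The caddy had not visibly moved and nothing touched the lazy susan; the job was handed in at about 11 s.

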